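# Unhook the mosaic sample board and rack it

### The arm

A 6-joint arm with a two-finger parallel gripper is mounted at the origin on a cart in front of the work surface, level with it; the furniture and walls round the work are solid. World frame = base frame: x ahead of the robot, y to its left, z up, the work surface at z = 0. Lengths are in mm, angles in degrees, forces in N, time in s.
With the tool pointing down it reaches from about 300 to 850 mm from the base axis. Payload 4.2 kg.
Tool frame: the origin (TCP) lies on the centre line of the jaws, within the pads' length; the fingertips stand env.nose_length ahead of it and the grasp point (between the pads) lies 2 mm behind it (env.nose_length is the distance from the TCP to the fingertips, in mm); z points along the fingers, y is the direction in which the jaws open and shut (so a half turn about z gives the same grasp; the last joint's range is limited). The gripper opens to 91 mm and grips with 3 to 60 N. Pads are 32 mm wide; open, the fingers measure 118 mm over their backs; the gripper's body (76 mm by 178 mm) begins 60 mm behind the grasp point.
Start: joints at [68.583, 18.312, 89.639, -0, 72.044, -1.146], TCP at [199.22, 539.4, 230.976] pointing down, gripper open.
Joint ranges: [-177.97, 177.97], [-48.28, 115.42], [12.27, 149.76], [-77.06, 257.06], [2.81, 150.46], [-146.56, 146.56]. Speed limits (degrees/s): [147.25, 147.25, 180, 180, 180, 180].

### API

Orientations are given as [roll, pitch, yaw] about the fixed x, y, z axes, in that order (R = Rz(yaw) Ry(pitch) Rx(roll)).
In Python, from workcell import env gives the robot as it stands. The module is installed in compiled form; this text tells all that it offers.
- The arm moves only by the tool jog_arm, never from a script. Its argument "deltas" is a list that holds one entry, the list of rows, each a list of 5 numbers: the shift along the tool's x, y, z in m, then the turn about the tool's z in degrees, then the finger opening in m, from 0 to 0.0912. A call has 1 to 20 rows; each row is the pose to reach, as a shift and turn from the pose commanded when the call began, along the tool's axes at that moment; what a row does not reach only later rows make up. A row lasts 1/12 s, in which the tool goes at most 41.7 mm and 7.16 degrees, less where a joint would pass 70% of its speed; a pose out of reach is approached as far as the arm can. A call with a gripper value outside its range is refused whole. The fingers move at their own pace and stop on an object; "grip_force" is the grip in N (left out, the last holds). Time passes only in rows, so rows that repeat a pose let the fingers close. It gives the time, the measured TCP pose, the force and the opening at its end, in the units of the state.
- env.state(): the state, without advancing time (a new reading comes with each control period).
- env.grab_frame(name): name is "side" or "top"; returns the picture (420x560x3 uint8, red, green, blue); there is no depth.
- env.camera_params(name): a dict with "fx", "fy", "cx", "cy" (pixels), "k1" (the pictures are not rectified: a ray, as slopes to the right and down, at radius r is drawn at 1 + k1 r^2 times it, then the intrinsics apply), "xyz" and "orientation" of the camera in the world. Camera axes: x right, y down, z forward; pixel columns grow to the right and rows downward; lengths in mm; the calibration is good to about 2 mm. A picture is of the moment at which its call begins. camera_params takes no time and is no camera call.
- env.job_done(): hands the job in, once; it reports no verdict.
Trained networks look in the newest picture that a camera, given by its name, has taken for a name from the list of things; names that differ only in an ending like _2 or _b are one class to them, and where a whole thing is asked for, a point or a joint stands for the part that bears it (a point fixed in the world has none). Each returns a list of dicts, best first, with "conf" (0 to 1); they miss things now and then, are a little off and sometimes report something else, mostly with a low value. They report only what shows in the picture. A call takes as long as a camera call. They do not tell look-alikes from the thing itself.
- env.look_for(camera, label): "xyz" ([x, y, z] in mm, in world coordinates, good to about 4 mm: the middle of the surface that is visible of it).
The state is a dict: "time_s": time; "qpos": joint angles; "qvel": joint speeds; "effort": joint torques, N m; "ee_pos": TCP position; "ee_rot": TCP orientation; "force": force on the tool from outside, world axes, zero at the start; "torque": the same for the moment, N m; "gripper_width": finger opening in mm.
Only numpy, scipy, OpenCV 4.12 (cv2) and the standard library are available. Lean on these libraries where they do the work, as an engineer would, in place of code of your own. Each camera call takes 0.05 s, during which the arm holds its last target.

### The job

Take the wooden mosaic sample board off the barbed hook of the display stand without forcing it: raise it, tilt it so that its top leans back towards the stand's post, and back it out over the barb. Then stand it upright in the slot of the wooden rack, right down on the slot's floor, and let go. Leave the rubber stamp and the cream jar where they are.

Things in the scene. Friction and masses are not known exactly. Their poses are not given: they have to be found in the camera images.
- board: Plywood mosaic sample board, about 0.14 kg, 7 mm thick, 186 mm tall, nine coloured tiles on its -x face (0.8 mm proud, z -22 to -85 mm). Origin: centre of its hanging hole, 34 mm wide (y), 36 mm high (z). z runs up the board, x is square to its faces. Below the hole a panel 80 mm wide, above it an 80 mm wide bar. Starts upright on the hook, hole's upper edge on the arm, faces square to the arm.
- board_grip (a point): Centre of the board's grip tab, 58 mm above the hole's centre. The tab is 44 mm wide (y), 7 mm thick (x), from 28 mm below this point to 20 mm above it (the board's top edge). Axes as the board's.
- board_foot (a point): Middle of the board's bottom edge, 108 mm below the hole's centre. Axes as the board's.
- stand: White display stand with a steel hook, fixed. Origin on the table under the hook's arm, z up; the hook points along -x of the stand, all at y = 0. Base plate 12 mm thick, x -55 to 80, y -55 to 55 mm. A round 8 mm rod rises at x = 45 mm and bends at z = 200 mm into a level arm that runs to x = -30 mm. The board hangs near the arm's middle, at stand x -6 to 10 mm.
- hook_bend (a point): On the rod's axis where the level arm (stand x 45 to -30, z 200 mm) bends into the part that slants up and forward to the tip. Axes as the stand's.
- hook_tip (a point): On the rod's axis at the upper end of the slanting part: stand x -60, z 240 mm. An upright board cannot pass it, the hole being too low. Tilted by 25 to 40 degrees (top towards stand +x, foot towards -x) the board can be threaded up along the slanting part with the rod near the hole's middle, over the barb and off forward. Axes as the stand's.
- barb_end (a point): Centre of the round end of the red barb, 6 mm thick, which points back and up from the tip: stand x -49, z 247 mm. Highest point of the stand: 250 mm. Axes as the stand's.
- rack: Wooden rack block, fixed, 80 mm (x) by 130 mm (y) by 40 mm high; origin at the centre of its underside. In its top is one slot, 14 mm wide (x), 92 mm long (y) and 30 mm deep, its mouth chamfered by 5 mm. The board may stand in it with its tiles facing either way.
- slot_floor (a point): Centre of the slot's floor, 10 mm above the table; x across the slot, y along it, z up.
- stamp: Wooden block stamp with a red rubber face, 52 x 56 x 27 mm, loose, lying on the table; origin at the centre of its underside. A bystander.
- jar: White round cream jar, 49 mm across, 50 mm high, loose, standing on the table; origin at the centre of its underside. A bystander.
Things that resemble listed ones, but are neither listed nor needed, are in the scene too. Of the things that look like the board, the smallest one is meant.

How it is judged (in metres and radians):
On the way:
1. the board is off the hook, held clear of the stand (horizontal distance between board and hook_bend above 0.12 m and contact force between board and stand below 0.1 N and height (world z) of board_foot above 0.045 m and contact force between board and the fingers above 0.5 N), for 0.1 s.
At the end, for the whole second after the job is handed in: The board stands in the rack's slot: the middle of its foot within 6 mm of the height of the slot's floor and within 14 mm sideways of its centre, its z axis within 0.3 rad of upright, at rest and released (z of board_foot in the frame of slot_floor between -0.004 and 0.006 m and horizontal distance between board_foot and slot_floor below 0.014 m and angle between board's own z axis and vertical below 0.3 rad and linear speed of board below 0.02 m/s); the robot touches nothing.
It fails at once if the board is forced against the stand (more than 30 N) (contact force between board and stand above 30 N).
It fails at once if the stamp is moved by more than 20 mm (distance of stamp from where it was at the start of the episode above 0.02 m).
It fails at once if the jar is moved by more than 20 mm (distance of jar from where it was at the start of the episode above 0.02 m).
It also fails if it takes over 48 s, if anything falls off the work surface, if the arm or the gripper's body presses on something with over 40 N, if the wrist force passes 120 N, or if a joint passes its speed limit or range.

## Working session

There is one attempt and no reset: what is moved stays moved. The work goes in short steps, Python scripts to look and compute and a tool call to move; the robot and the scene stay as the last step left them, time stands still between calls to the robot, and variables do not carry over. Pictures are saved under pics/ and viewed, and the job is handed in when it is done.

Besides the shell and the picture viewer there is one more tool, called after "Emit:" as name(argument=value, ...), one argument or row to a line, values as JSON. jog_arm: Moves the arm, as the interface text tells. Its arguments: {"type":"object","properties":{"deltas":{"type":"array"},"grip_force":{"type":"number"}},"required":["deltas"]}

```bash
mkdir -p pics; python3 - <<'E'
from workcell import env
import cv2
print(env.state()); print(env.nose_length)
for n in ("side","top"):
    im=env.grab_frame(n); cv2.imwrite(f"pics/{n}0.png",im[:,:,::-1])
    print(n,env.camera_params(n))
    for l in ("board","board_grip","board_foot","stand","hook_tip","hook_bend","barb_end","rack","slot_floor","stamp","jar"):
        try: print(l,[( [round(v) for v in d['xyz']],round(d['conf'],2)) for d in env.look_for(n,l)])
        except Exception as e: print(l,e)
print(env.state()['time_s'])
E
```

```text
{'time_s': 0.0, 'qpos': array([ 6.85804246e+01,  1.83531319e+01,  8.97076336e+01, -1.02847891e-03,
        7.20417607e+01, -1.14606920e+00]), 'qvel': array([-0.03994845,  0.01904255,  0.0269166 , -0.07635914,  0.19605223,
        0.00989168]), 'effort': array([-6.53723646e-05, -4.12468314e+01, -2.31973654e+01,  7.27739884e-02,
        4.55429172e-02, -1.18541038e-04]), 'ee_pos': array([199.07185678, 538.93622438, 230.09697672]), 'ee_rot': array([-1.79897475e+02, -1.07305249e-03,  1.59726811e+02]), 'force': array([-0.04390741, -0.71487652, -0.00361572]), 'torque': array([-0.00266113, -0.02596904, -0.02056917]), 'gripper_width': 91.38481516875767}
17.0
side {'fx': 530.98595492144, 'fy': 530.98595492144, 'cx': 278.2891212334501, 'cy': 213.58971662082797, 'k1': -0.17146057533218279, 'xyz': array([ 439.98542841, -837.24072479, 1000.24255703]), 'orientation': array([-132.54021822,   -0.51703606,   -9.02411531])}
board [([591, 167, 167], 0.94), ([404, -63, 181], 0.89), ([640, 346, 149], 0.62)]
board_grip [([402, -62, 177], 0.95), ([589, 168, 165], 0.88), ([636, 345, 145], 0.82)]
board_foot 
[... 500 characters left out ...]
5, 'xyz': array([ 415.32352442,   56.48952384, 1295.7647894 ]), 'orientation': array([-171.06251533,   -1.57699762,  -90.94143204])}
board [([588, 176, 189], 0.83), ([625, 338, 156], 0.81), ([402, -14, 219], 0.57)]
board_grip [([622, 344, 154], 0.85), ([587, 174, 191], 0.7), ([408, -16, 214], 0.59)]
board_foot [([588, 178, 189], 0.89), ([403, -14, 208], 0.72), ([622, 338, 153], 0.59)]
stand [([584, 174, 11], 0.96)]
hook_tip [([580, 174, 14], 0.73)]
hook_bend [([586, 175, 7], 0.81)]
barb_end [([585, 176, 11], 0.58)]
rack [([544, -202, 37], 0.84)]
slot_floor [([548, -202, 40], 0.87), ([582, 174, 12], 0.31)]
stamp [([600, 12, 28], 0.82)]
jar [([588, 176, 192], 0.57), ([740, -23, 50], 0.52)]
1.2
```

View pics/side0.png

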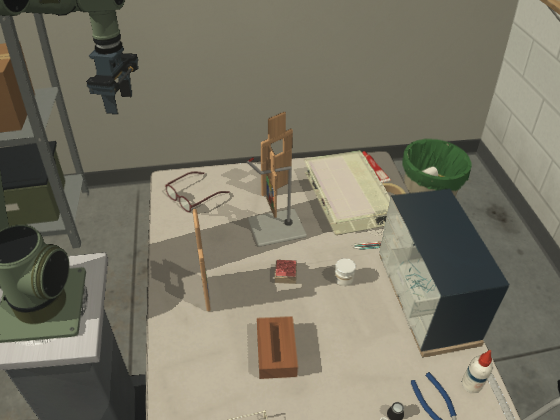

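View pics/top0.png

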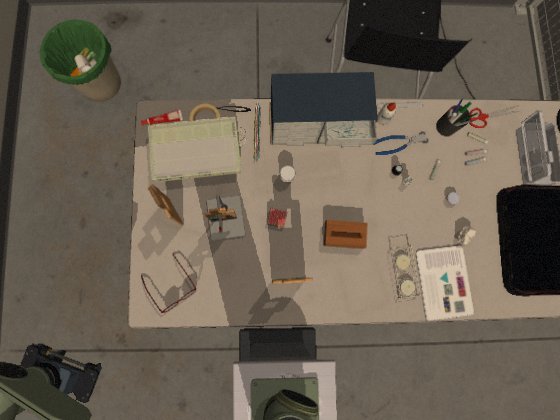

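```bash
python3 - <<'E'
import cv2
a=cv2.imread("pics/side0.png")[100:250,225:335]; b=cv2.imread("pics/top0.png")[165:255,180:270]
cv2.imwrite("pics/z1.png",cv2.resize(a,None,fx=4,fy=4,interpolation=cv2.INTER_CUBIC))
cv2.imwrite("pics/z2.png",cv2.resize(b,None,fx=6,fy=6,interpolation=cv2.INTER_CUBIC))
E
```

```text
(no output)
```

View pics/z1.png

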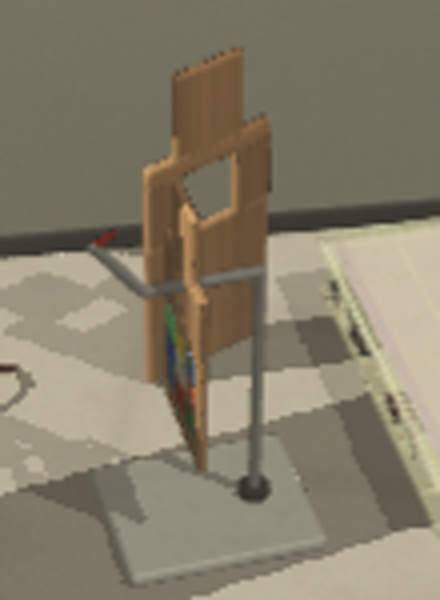

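View pics/z2.png

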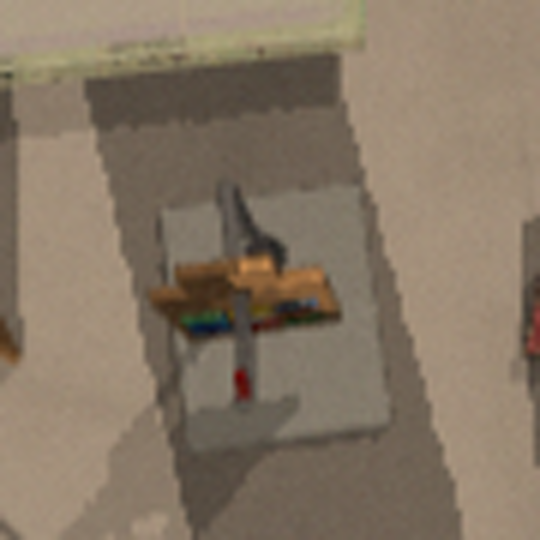

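```bash
cat > h.py <<'E'
import numpy as np, cv2
from scipy.spatial.transform import Rotation as R
from scipy.optimize import least_squares
from workcell import env
CP={n:env.camera_params(n) for n in("side","top")}
def proj(n,P):
    c=CP[n]; M=R.from_euler('xyz',c['orientation'],degrees=True).as_matrix()
    p=(np.atleast_2d(P)-c['xyz'])@M
    s=p[:,:2]/p[:,2:]; s=s*(1+c['k1']*(s**2).sum(1,keepdims=True))
    return s*[c['fx'],c['fy']]+[c['cx'],c['cy']]
def place(x,y,yaw,P):
    a=np.radians(yaw);P=np.atleast_2d(np.array(P,float))
    return np.c_[x+P[:,0]*np.cos(a)-P[:,1]*np.sin(a), y+P[:,0]*np.sin(a)+P[:,1]*np.cos(a),P[:,2]]
def crop(p,off,s): return (np.array(p,float)+.5)/s-.5+off
E
cat > fit.py <<'E'
from h import *
top=[((80,55,12),(160,208)),((80,-55,12),(362,185)),((-55,-55,12),(388,428)),((-55,55,12),(190,450)),((45,0,200),(226,186)),((45,0,12),(268,245)),((-49,0,247),(242,372)),((-60,0,240),(243,400))]
side=[((-55,-55,12),(132,572)),((80,-55,12),(325,537)),((80,55,12),(277,430)),((-55,55,12),(97,473)),((-30,0,200),(147,291)),((-60,0,240),(93,246)),((-49,0,247),(113,233)),((45,0,200),(260,270)),((45,0,12),(255,487))]
def f(v,full=False):
    r=[]
    for n,L,o,s in(("top",top,(180,165),6),("side",side,(225,100),4)):
        r.append(proj(n,place(*v[:3],[a for a,_ in L]))-crop([b for _,b in L],o,s))
    return r if full else np.concatenate(r).ravel()
s=least_squares(f,[587,175,5],loss='soft_l1');print(s.x)
for r in f(s.x,True):print(r.round(1).tolist())
# rack: 
E
python3 fit.py
```

```text
[594.12274329 178.72121712   6.97763479]
[[-0.6, -0.5], [-0.5, -1.1], [0.4, -0.6], [-0.9, 0.4], [-0.1, -0.1], [-0.4, 1.6], [-0.7, 0.2], [-0.1, 0.0]]
[[-0.1, 1.5], [1.2, 0.4], [0.8, 0.4], [-1.3, -1.6], [-0.8, 0.2], [0.2, 0.3], [-0.3, 0.5], [0.4, 0.5], [-0.0, 1.5]]
```

```bash
python3 - <<'E'
import cv2
a=cv2.imread("pics/side0.png")[310:385,245:310]; b=cv2.imread("pics/top0.png")[205:260,315:375]
cv2.imwrite("pics/z3.png",cv2.resize(a,None,fx=8,fy=8,interpolation=cv2.INTER_CUBIC))
cv2.imwrite("pics/z4.png",cv2.resize(b,None,fx=8,fy=8,interpolation=cv2.INTER_CUBIC))
a=cv2.imread("pics/side0.png")[140:225,250:300]
cv2.imwrite("pics/z5.png",cv2.resize(a,None,fx=7,fy=7,interpolation=cv2.INTER_CUBIC))
a=cv2.imread("pics/top0.png")[195:230,195:245]
cv2.imwrite("pics/z6.png",cv2.resize(a,None,fx=12,fy=12,interpolation=cv2.INTER_CUBIC))
E
```

```text
(no output)
```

View pics/z3.png

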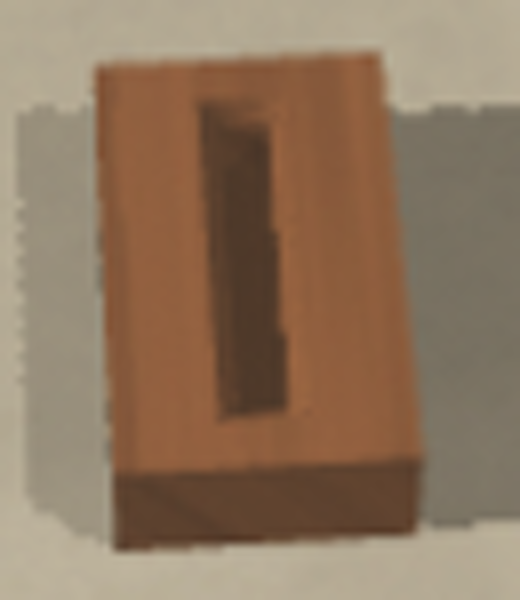

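View pics/z4.png

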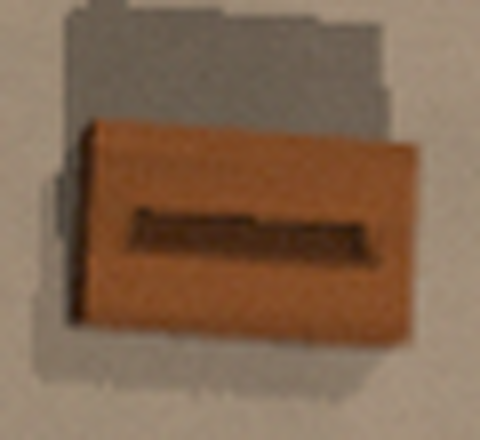

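View pics/z5.png

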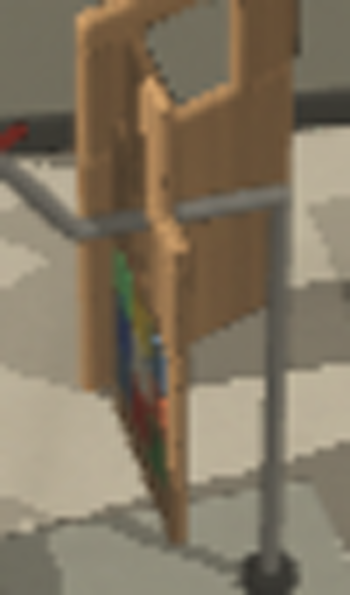

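View pics/z6.png

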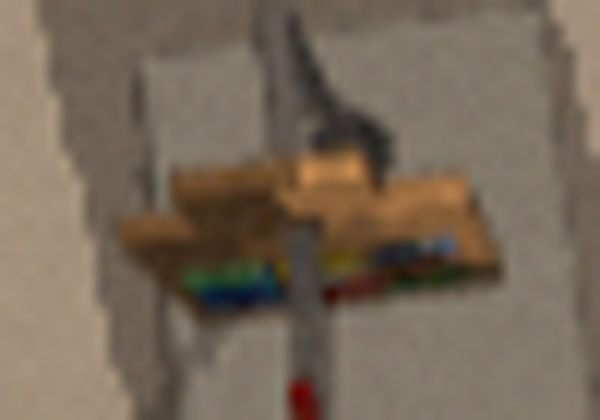

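```bash
cat > fit2.py <<'E'
from h import *
top=[((40,65,40),(99,122)),((40,-65,40),(418,145)),((-40,-65,40),(411,345)),((-40,65,40),(84,325))]
side=[((-40,65,40),(97,65)),((40,65,40),(382,52)),((40,-65,40),(425,458)),((-40,-65,40),(113,472)),((-40,-65,0),(113,550)),((40,-65,0),(418,533))]
def f(v,full=False,w="ts"):
    r=[]
    for n,L,o,s in(("top",top,(315,205),8),("side",side,(245,310),8)):
        if n[0] in w:r.append(proj(n,place(*v[:3],[a for a,_ in L]))-crop([b for _,b in L],o,s))
    return r if full else np.concatenate(r).ravel()
for w in("ts","t","s"):
    s=least_squares(f,[547,-205,5],kwargs=dict(w=w));print(w,s.x)
    for r in f(s.x,True):print(r.round(1).tolist())
S=[594.1,178.7,7.0]
tp=[(a,b,z) for z in(78,30,-108) for b in ((-22,22) if z==78 else (-40,40)) for a in(-3.5,3.5)]
side=[((-3.5,-40,-108),(168,543)),((3.5,-40,-108),(187,543)),((-3.5,-40,30),(155,225)),((3.5,-40,30),(188,242)),((-3.5,-22,78),(140,85)),((3.5,-22,78),(170,95))]
topp=[((3.5,22,78),(173,172)),((3.5,-22,78),(362,152)),((-3.5,-22,78),(367,180)),((3.5,40,30),(122,220)),((3.5,-40,30),(465,175)),((-3.5,40,-108),(205,322)),((-3.5,-40,-108),(497,278))]
def g(v,full=False):
    r=[]
    for n,L,o,sc in(("top",topp,(195,195),12),("side",side,(250,140),7)):
        r.append(proj(n,place(*v[:3],[a for a,_ in L])+[0,0,v[3]])-crop([b for _,b in L],o,sc))
    return r if full else np.concatenate(r).ravel()
s=least_squares(g,[594,178,7,186],loss='soft_l1');print(s.x)
for r in g(s.x,True):print(r.round(1).tolist())
v=s.x
from fit import s as ss
print("stand->board", (R.from_euler('z',-ss.x[2],degrees=True).apply([v[0]-ss.x[0],v[1]-ss.x[1],0])))
E
python3 fit2.py
```

```text
ts [ 544.680925   -203.16351343   -5.27469022]
[[-0.7, -0.4], [0.1, -0.1], [-0.1, 0.0], [-0.2, -0.6]]
[[-0.5, -0.0], [-0.1, -0.1], [-0.2, -0.1], [-0.1, 0.2], [0.3, 0.3], [-0.0, 0.4]]
t [ 543.82112105 -203.82139207   -4.88156313]
[[-0.5, -0.0], [0.2, 0.0], [0.2, 0.2], [0.1, -0.2]]
[[-1.0, 0.4], [-0.6, 0.1], [-0.4, 0.1], [-0.2, 0.6], [0.1, 0.7], [-0.2, 0.6]]
s [ 545.05142967 -202.88017406   -5.49009341]
[[-0.7, -0.6], [0.0, -0.1], [-0.2, -0.0], [-0.3, -0.8]]
[[-0.2, -0.2], [0.2, -0.2], [-0.2, -0.1], [-0.0, -0.0], [0.3, 0.1], [-0.0, 0.4]]
[588.30450065 176.36469475   6.40700173 193.19040545]
[[-0.8, 0.0], [0.5, -0.4], [0.4, -0.1], [-0.7, -0.2], [0.3, -0.1], [-0.7, 0.7], [1.3, 1.1]]
[[-0.6, -0.3], [-0.7, -0.8], [1.4, 2.3], [-0.5, -0.6], [1.6, 1.4], [0.2, -0.5]]
[594.12274329 178.72121712   6.97763479]
[[-0.6, -0.5], [-0.5, -1.1], [0.4, -0.6], [-0.9, 0.4], [-0.1, -0.1], [-0.4, 1.6], [-0.7, 0.2], [-0.1, 0.0]]
[[-0.1, 1.5], [1.2, 0.4], [0.8, 0.4], [-1.3, -1.6], [-0.8, 0.2], [0.2, 0.3], [-0.3, 0.5], [0.4, 0.5], [-0.0, 1.5]]
stand->board [-6.06142549 -1.63225797  0.        ]
```

```bash
cat > d.py <<'E'
import sys,numpy as np
from h import env,R
# target x y z yaw -> deltas in tool axes; args; yaw 'k' keeps
s=env.state(); p=s['ee_pos']; rot=s['ee_rot']; M=R.from_euler('xyz',rot,degrees=True).as_matrix()
print('t',round(s['time_s'],2),p.round(1),rot.round(2),'w',round(s['gripper_width'],1),'F',s['force'].round(2))
for a in sys.argv[1:]:
    t=[float(v) for v in a.split(',')]
    d=M.T@(np.array(t[:3])-p); print(a,(d/1000).round(4).tolist(), 'turn',round(-(((t[3]-rot[2])+180)%360-180),2) if len(t)>3 else '')
E
python3 d.py 588.5,177,330,187 588.5,177,245,187
```

```text
t 1.2 [199.2 539.4 231. ] [180.     0.   159.73] w 91.2 F [-0.66 -0.65 -0.47]
588.5,177,330,187 [-0.4907, -0.205, -0.099] turn -27.27
588.5,177,245,187 [-0.4907, -0.2051, -0.014] turn -27.27
```

Emit:
jog_arm(
  deltas=[
    [[0, 0, -0.05, 0, 0.0912], [0, 0, -0.1, 0, 0.0912], [-0.49, -0.205, -0.1, -27.3, 0.0912], [-0.49, -0.205, -0.1, -27.3, 0.0912], [-0.49, -0.205, -0.1, -27.3, 0.0912], [-0.49, -0.205, -0.1, -27.3, 0.0912], [-0.49, -0.205, -0.1, -27.3, 0.0912], [-0.49, -0.205, -0.1, -27.3, 0.0912], [-0.49, -0.205, -0.1, -27.3, 0.0912], [-0.49, -0.205, -0.1, -27.3, 0.0912], [-0.49, -0.205, -0.1, -27.3, 0.0912], [-0.49, -0.205, -0.1, -27.3, 0.0912], [-0.49, -0.205, -0.1, -27.3, 0.0912], [-0.49, -0.205, -0.1, -27.3, 0.0912], [-0.49, -0.205, -0.1, -27.3, 0.0912], [-0.49, -0.205, -0.1, -27.3, 0.0912], [-0.49, -0.205, -0.1, -27.3, 0.0912], [-0.49, -0.205, -0.1, -27.3, 0.0912]],
  ],
  grip_force=8,
)

```text
time_s: 2.7
ee_pos: [587.5, 177.5, 330.6]
ee_rot: [180.0, -0.1, -173.0]
force: [0.5, -0.3, 0.5]
gripper_width: 91.2
```

```bash
python3 d.py 588.5,177,245,187; python3 - <<'E'
from workcell import env
import cv2
for n,(a,b,c,d) in(("side",(90,240,225,335)),("top",(155,265,170,290))):
    im=env.grab_frame(n)[:,:,::-1]; cv2.imwrite(f"pics/{n}1.png",cv2.resize(im[a:b,c:d],None,fx=4,fy=4,interpolation=cv2.INTER_CUBIC))
E
```

```text
t 2.7 [587.5 177.5 330.6] [ 1.7996e+02 -6.0000e-02 -1.7300e+02] w 91.2 F [ 0.54 -0.25  0.48]
588.5,177,245,187 [-0.001, -0.0007, 0.0856] turn -0.0
```

View pics/side1.png

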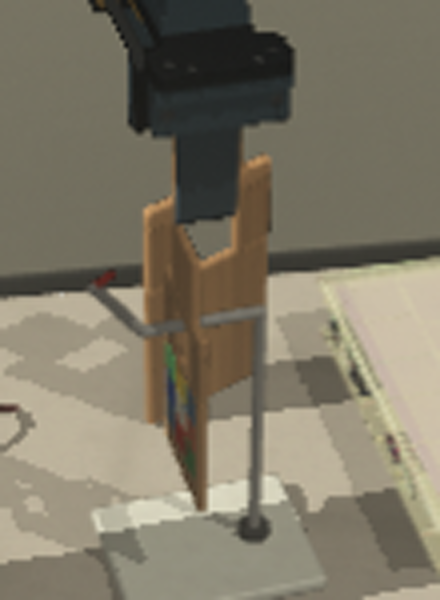

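View pics/top1.png

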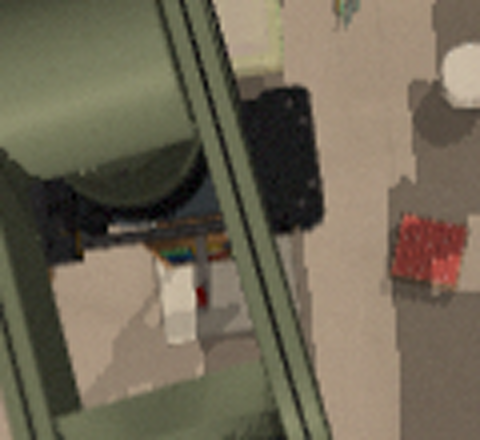

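The gripper sits above the tab: finger at (205,170) in the side crop, straddling the board. I'll go down and close on the tab's edges.

Emit:
jog_arm(
  deltas=[
    [[0, 0, 0.03, 0, 0.0912], [0, 0, 0.06, 0, 0.0912], [0, 0, 0.085, 0, 0.0912], [0, 0, 0.085, 0, 0.0912], [0, 0, 0.085, 0, 0.07], [0, 0, 0.085, 0, 0.06], [0, 0, 0.085, 0, 0.05], [0, 0, 0.085, 0, 0.042], [0, 0, 0.085, 0, 0.04], [0, 0, 0.085, 0, 0.04], [0, 0, 0.085, 0, 0.04], [0, 0, 0.085, 0, 0.04]],
  ],
  grip_force=10,
)

```text
time_s: 3.8
ee_pos: [588.0, 177.5, 246.3]
ee_rot: [180.0, 0.0, -173.0]
force: [0.2, 0.0, 1.4]
gripper_width: 43.7
```

```bash
python3 d.py; python3 - <<'E'
from workcell import env
import cv2
for n,(a,b,c,d) in(("side",(90,240,225,335)),):
    im=env.grab_frame(n)[:,:,::-1]; cv2.imwrite(f"pics/{n}2.png",cv2.resize(im[a:b,c:d],None,fx=4,fy=4,interpolation=cv2.INTER_CUBIC))
E
```

```text
t 3.8 [588.  177.5 246.3] [ 1.7996e+02  4.0000e-02 -1.7298e+02] w 43.7 F [0.17 0.04 1.41]
```

View pics/side2.png

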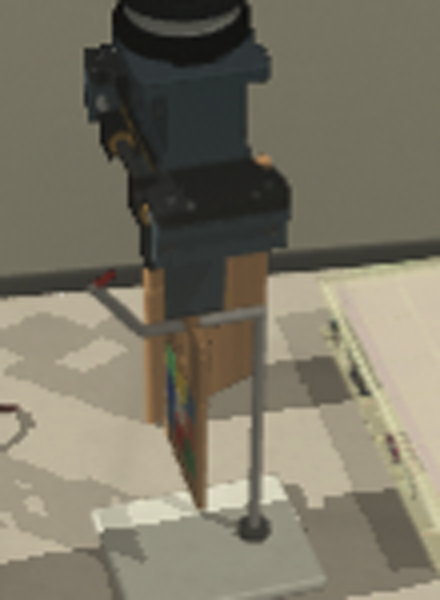

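Emit:
jog_arm(
  deltas=[
    [[0, 0, -0.007, 0, 0.04], [0, 0, -0.014, 0, 0.04], [0, 0, -0.014, 0, 0.04], [-0.01, 0, -0.014, 0, 0.04], [-0.02, 0, -0.014, 0, 0.04], [-0.03, 0, -0.014, 0, 0.04], [-0.036, 0, -0.014, 0, 0.04], [-0.036, 0, -0.014, 0, 0.04], [-0.036, 0, -0.014, 0, 0.04]],
  ],
  grip_force=10,
)

```text
time_s: 4.6
ee_pos: [623.7, 181.7, 259.3]
ee_rot: [-180.0, -0.1, -173.0]
force: [0.1, 0.0, -1.0]
gripper_width: 43.8
```

```bash
cat > shot.py <<'E'
import sys,cv2
from workcell import env
n=sys.argv[1]; nm=sys.argv[2]; a,b,c,d=map(int,sys.argv[3].split(','))
im=env.grab_frame(n)[:,:,::-1]; cv2.imwrite(f"pics/{nm}.png",cv2.resize(im[a:b,c:d],None,fx=4,fy=4,interpolation=cv2.INTER_CUBIC))
E
python3 d.py; python3 shot.py side s3 90,240,225,335
```

```text
t 4.6 [623.7 181.7 259.3] [-1.8000e+02 -7.0000e-02 -1.7298e+02] w 43.8 F [ 0.06  0.   -1.04]
```

View pics/s3.png

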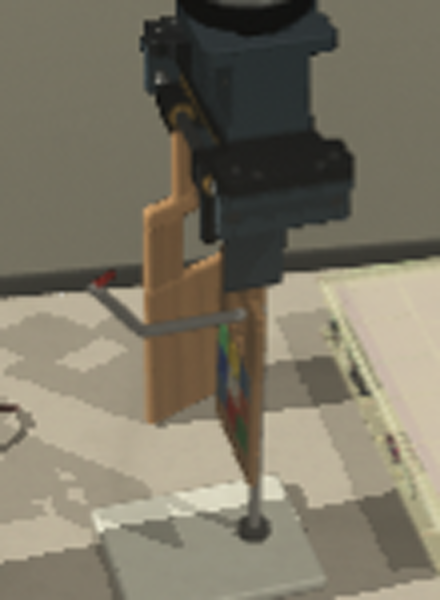

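Emit:
jog_arm(
  deltas=[
    [[-0.004, 0, 0, 0, 0.04], [-0.008, 0, 0, 0, 0.04], [-0.012, 0, 0, 0, 0.04], [-0.016, 0, 0.001, 0, 0.04], [-0.02, 0, 0.002, 0, 0.04], [-0.02, 0, 0.002, 0, 0.04]],
  ],
  grip_force=10,
)

```text
time_s: 5.15
ee_pos: [643.9, 184.2, 257.5]
ee_rot: [-180.0, -0.0, -173.0]
force: [-1.2, -0.1, -1.6]
gripper_width: 44.1
```

```bash
python3 d.py; python3 shot.py side s4 90,240,225,335
```

```text
t 5.15 [643.9 184.2 257.5] [-1.8000e+02 -2.0000e-02 -1.7297e+02] w 44.1 F [-1.23 -0.11 -1.63]
```

View pics/s4.png

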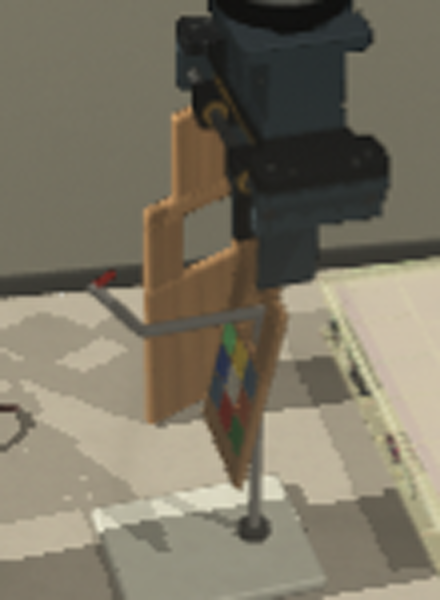

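Emit:
jog_arm(
  deltas=[
    [[-0.004, 0, 0.001, 0, 0.04], [-0.008, 0, 0.002, 0, 0.04], [-0.012, 0, 0.003, 0, 0.04], [-0.016, 0, 0.005, 0, 0.04], [-0.02, 0, 0.007, 0, 0.04], [-0.024, 0, 0.009, 0, 0.04], [-0.027, 0, 0.01, 0, 0.04], [-0.027, 0, 0.01, 0, 0.04]],
  ],
  grip_force=10,
)

```text
time_s: 5.87
ee_pos: [670.6, 187.5, 247.0]
ee_rot: [-180.0, -0.1, -173.0]
force: [-2.3, 0.5, -2.2]
gripper_width: 44.3
```

```bash
python3 d.py; python3 shot.py side s5 90,240,225,335; python3 shot.py top t5 155,265,170,290
```

```text
t 5.87 [670.6 187.5 247. ] [-1.7999e+02 -6.0000e-02 -1.7298e+02] w 44.3 F [-2.29  0.54 -2.24]
```

View pics/s5.png

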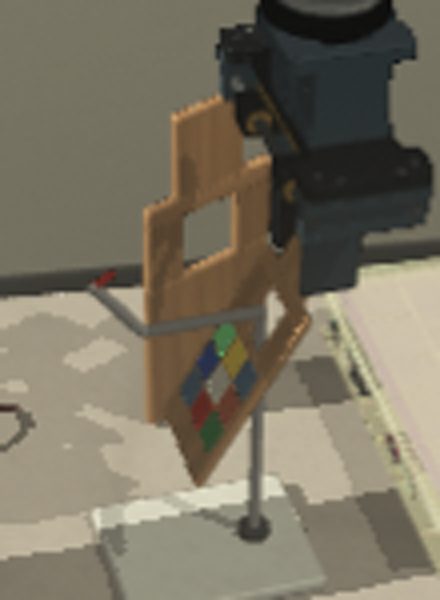

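View pics/t5.png

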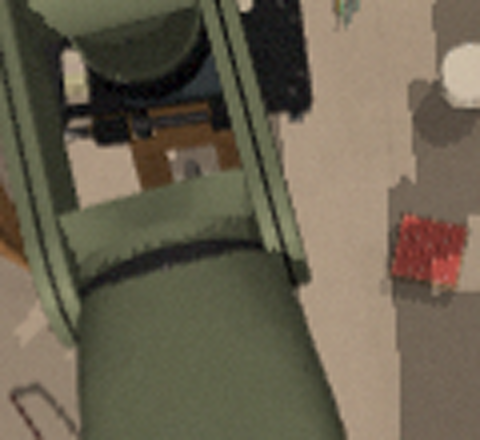

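```bash
cat > tilt.py <<'E'
from h import *
import sys
# usage: tilt.py "bx,by,bz=px,py;..." off  -> fit theta, hole centre (x,z along stand dir), given y
off=tuple(map(float,sys.argv[2].split(',')))
L=[tuple(map(lambda q:list(map(float,q.split(','))),a.split('='))) for a in sys.argv[1].split(';')]
s=env.state();yaw=(s['ee_rot'][2]-180)%360
g=s['ee_pos']+[0,0,2]
def pts(v):
    B=np.array([a for a,_ in L]); B=B-[0,v[2],v[1]]   # rel. to grip point
    Ry=R.from_euler('zy',[0,0]); M=R.from_euler('ZY',[yaw,v[0]],degrees=True).as_matrix()
    return B@M.T+g
def f(v): return np.r_[(proj("side",pts(v))-crop([b for _,b in L],off,4)).ravel(),(v[1]-62)/3,v[2]/3]
r=least_squares(f,[20,62,0]);print("theta,gripz,dy",r.x.round(1),"res",r.fun.round(1))
M=R.from_euler('ZY',[yaw,r.x[0]],degrees=True)
c=g-M.apply([0,r.x[2],r.x[1]]); S=np.array([594.1,178.7,0])
print("hole centre world",c.round(1),"in stand",R.from_euler('z',-7,degrees=True).apply(c-S).round(1),"foot",(c+M.apply([0,0,-108])).round(1))
E
python3 tilt.py "-3.5,-40,-108=200,485;3.5,-40,-108=207,480;3.5,-40,30=311,318;-3.5,-40,30=302,310;3.5,-40,18=303,334" 225,90
```

```text
theta,gripz,dy [28.2 60.7 -3.1] res [-0.5 -0.3  0.1  1.5  0.5 -0.4  0.4  0.9  0.1 -0.6 -0.4 -1. ]
hole centre world [641.6 187.  195.9] in stand [ 48.2   2.4 195.9] foot [591.  180.7 100.7]
```

Emit:
jog_arm(
  deltas=[
    [[-0.003, 0, 0.001, 0, 0.04], [-0.006, 0, 0.002, 0, 0.04], [-0.008, 0, 0.003, 0, 0.04], [-0.008, 0, 0.003, 0, 0.04]],
  ],
  grip_force=10,
)

```text
time_s: 6.3
ee_pos: [678.1, 188.4, 244.2]
ee_rot: [-180.0, -0.1, -173.0]
force: [-2.9, 0.6, -3.8]
gripper_width: 43.9
```

```bash
python3 d.py
```

```text
t 6.3 [678.1 188.4 244.2] [-1.7999e+02 -9.0000e-02 -1.7297e+02] w 43.9 F [-2.91  0.56 -3.8 ]
```

Emit:
jog_arm(
  deltas=[
    [[0, 0, 0, 0, 0.03], [0, 0, 0, 0, 0.03], [0.006, 0, -0.002, 0, 0.03], [0.014, 0, -0.005, 0, 0.03], [0.022, 0, -0.005, 0, 0.03], [0.03, 0, -0.005, 0, 0.03], [0.03, 0, -0.005, 0, 0.03]],
  ],
  grip_force=25,
)

```text
time_s: 6.88
ee_pos: [646.9, 184.7, 251.2]
ee_rot: [180.0, 0.1, -173.0]
force: [0.3, 0.2, -1.4]
gripper_width: 43.7
```

```bash
python3 d.py; python3 shot.py side s6 90,240,225,335
```

```text
t 6.88 [646.9 184.7 251.2] [ 1.7998e+02  6.0000e-02 -1.7296e+02] w 43.7 F [ 0.25  0.17 -1.4 ]
```

View pics/s6.png

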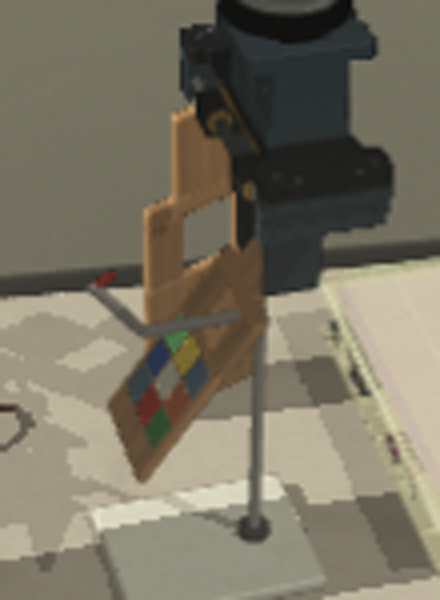

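Force dropped to the board's weight only, and the tilt is holding. I'll fit the tilt from the edge corners (143,480) and (265,322).

```bash
python3 tilt.py "-3.5,-40,-108=139,480;3.5,-40,-108=148,477;3.5,-40,30=267,322;-3.5,-40,30=260,312;-3.5,40,-108=110,405" 225,90
```

```text
theta,gripz,dy [34.  62.2 -3.1] res [-0.   0.2 -0.   1.7  1.  -0.9  0.5  0.7 -0.5 -1.   0.1 -1. ]
hole centre world [612.8 183.5 201.5] in stand [ 19.2   2.5 201.5] foot [552.9 176.1 111.9]
```

Emit:
jog_arm(
  deltas=[
    [[0.008, 0, 0, 0, 0.03], [0.016, 0, 0, 0, 0.03], [0.024, 0, -0.001, 0, 0.03], [0.032, 0, -0.002, 0, 0.03], [0.038, 0, -0.002, 0, 0.03], [0.043, 0, -0.004, 0, 0.03], [0.048, 0, -0.01, 0, 0.03], [0.053, 0, -0.016, 0, 0.03], [0.053, 0, -0.016, 0, 0.03]],
  ],
  grip_force=25,
)

```text
time_s: 7.68
ee_pos: [595.7, 178.4, 268.1]
ee_rot: [180.0, 0.2, -173.0]
force: [-0.2, 0.2, -1.2]
gripper_width: 43.7
```

```bash
python3 d.py; python3 shot.py side s7 90,240,225,335
```

```text
t 7.68 [595.7 178.4 268.1] [ 1.7997e+02  1.7000e-01 -1.7297e+02] w 43.7 F [-0.24  0.22 -1.2 ]
```

View pics/s7.png

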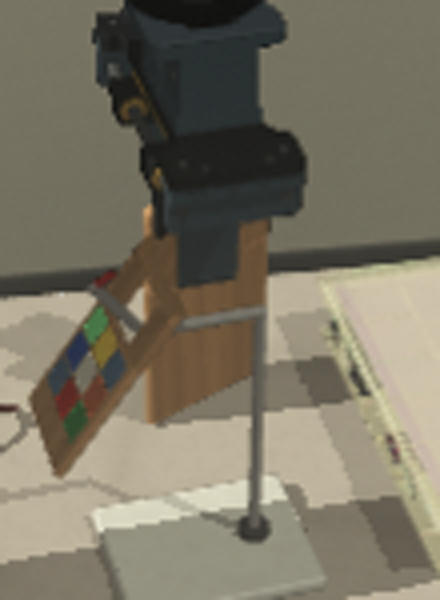

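Emit:
jog_arm(
  deltas=[
    [[0.005, 0, -0.003, 0, 0.03], [0.01, 0, -0.009, 0, 0.03], [0.015, 0, -0.016, 0, 0.03], [0.019, 0, -0.021, 0, 0.03], [0.023, 0, -0.026, 0, 0.03], [0.023, 0, -0.026, 0, 0.03]],
  ],
  grip_force=25,
)

```text
time_s: 8.23
ee_pos: [572.7, 175.5, 293.8]
ee_rot: [180.0, 0.1, -173.0]
force: [0.5, -0.0, -1.5]
gripper_width: 43.7
```

```bash
python3 d.py; python3 shot.py side s8 90,240,205,315
```

```text
t 8.23 [572.7 175.5 293.8] [ 1.7997e+02  1.4000e-01 -1.7297e+02] w 43.7 F [ 0.54 -0.05 -1.51]
```

View pics/s8.png

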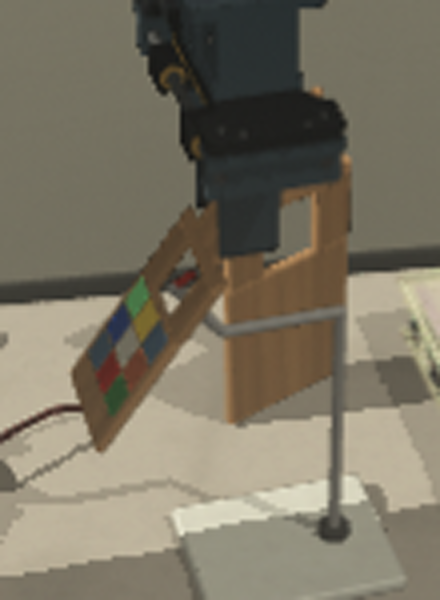

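Emit:
jog_arm(
  deltas=[
    [[0.004, 0, -0.006, 0, 0.03], [0.009, 0, -0.012, 0, 0.03], [0.014, 0, -0.018, 0, 0.03], [0.019, 0, -0.025, 0, 0.03], [0.027, 0, -0.036, 0, 0.03], [0.035, 0, -0.046, 0, 0.03], [0.05, 0, -0.056, 0, 0.03], [0.07, 0, -0.06, 0, 0.03], [0.09, 0, -0.06, 0, 0.03], [0.09, 0, -0.06, 0, 0.03]],
  ],
  grip_force=25,
)

```text
time_s: 9.12
ee_pos: [480.1, 164.0, 354.2]
ee_rot: [180.0, 0.0, -172.9]
force: [-0.0, -0.1, -0.5]
gripper_width: 44.0
```

```bash
python3 d.py; python3 shot.py side s9 70,220,185,315
```

```text
t 9.12 [480.1 164.  354.2] [ 1.7997e+02  3.0000e-02 -1.7294e+02] w 44.0 F [-0.04 -0.09 -0.55]
```

View pics/s9.png

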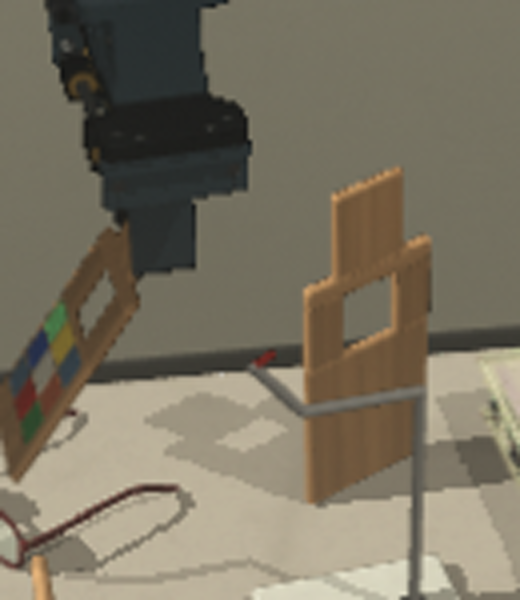

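```bash
python3 tilt.py "-3.5,-40,-108=12,478;3.5,-40,-108=20,474;3.5,-40,30=140,300" 185,70; python3 d.py 560,90,380,174.7 640,-212,300,174.7 640,-212,230,174.7
```

```text
theta,gripz,dy [35.6 61.  -2.7] res [-0.6 -0.3 -0.   1.6  1.2 -0.5 -0.3 -0.9]
hole centre world [446.4 162.6 306.3] in stand [-148.6    2.   306.3] foot [384.  154.9 218.5]
t 9.17 [482.  164.3 353.9] [ 1.7997e+02  1.4000e-01 -1.7294e+02] w 43.8 F [ 0.24 -0.44 -1.01]
560,90,380,174.7 [-0.0684, -0.0833, -0.026] turn 12.36
640,-212,300,174.7 [-0.1105, -0.3929, 0.0539] turn 12.36
640,-212,230,174.7 [-0.1103, -0.3929, 0.1239] turn 12.36
```

Emit:
jog_arm(
  deltas=[
    [[-0.02, -0.02, -0.01, 3, 0.03], [-0.045, -0.05, -0.02, 7, 0.03], [-0.068, -0.083, -0.026, 12.3, 0.03], [-0.076, -0.12, -0.02, 12.3, 0.03], [-0.082, -0.155, -0.01, 12.3, 0.03], [-0.088, -0.19, 0, 12.3, 0.03], [-0.094, -0.225, 0.01, 12.3, 0.03], [-0.1, -0.26, 0.02, 12.3, 0.03], [-0.105, -0.295, 0.03, 12.3, 0.03], [-0.108, -0.33, 0.04, 12.3, 0.03], [-0.11, -0.36, 0.05, 12.3, 0.03], [-0.11, -0.385, 0.054, 12.3, 0.03], [-0.11, -0.393, 0.054, 12.3, 0.03], [-0.11, -0.393, 0.054, 12.3, 0.03], [-0.11, -0.393, 0.054, 12.3, 0.03]],
  ],
  grip_force=25,
)

```text
time_s: 10.42
ee_pos: [641.2, -211.8, 298.2]
ee_rot: [179.9, 0.0, 174.7]
force: [0.3, 0.3, -1.0]
gripper_width: 43.6
```

```bash
python3 d.py 640,-212,220,174.7; python3 shot.py side s10 200,390,185,385; python3 shot.py top t10 155,265,280,400
```

```text
t 10.42 [ 641.2 -211.8  298.2] [1.7994e+02 3.0000e-02 1.7470e+02] w 43.6 F [ 0.34  0.29 -0.97]
640,-212,220,174.7 [0.0012, -0.0004, 0.0782] turn 0.0
```

View pics/s10.png

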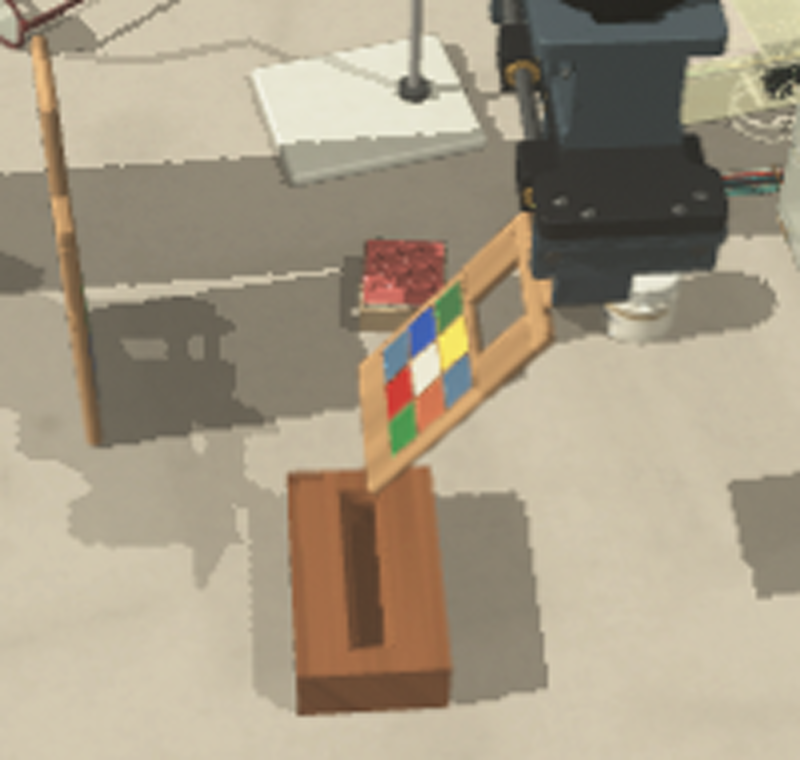

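View pics/t10.png

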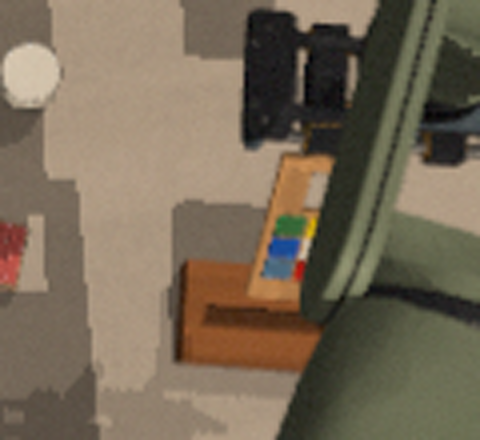

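```bash
python3 tilt.py "-3.5,-40,-108=369,492;3.5,-40,-108=381,486;3.5,-40,30=552,338;-3.5,40,-108=362,366" 185,200
```

```text
theta,gripz,dy [33.8 63.3 -1.9] res [ 0.1 -0.2  0.1  2.3  0.9 -0.8 -0.7 -1.   0.4 -0.6]
hole centre world [ 606.3 -205.6  248.1] in stand [ -34.7 -382.9  248.1] foot [ 546.5 -200.2  158.3]
```

Emit:
jog_arm(
  deltas=[
    [[0.001, -0.001, 0.025, 0, 0.03], [0.002, -0.002, 0.05, 0, 0.03], [0.003, -0.003, 0.075, 0, 0.03], [0.0035, -0.003, 0.1, 0, 0.03], [0.0035, -0.003, 0.106, 0, 0.03], [0.0035, -0.003, 0.106, 0, 0.03], [0.0035, -0.003, 0.106, 0, 0.03]],
  ],
  grip_force=25,
)

```text
time_s: 11.1
ee_pos: [637.9, -214.1, 193.4]
ee_rot: [-180.0, 0.1, 174.8]
force: [-0.1, -0.2, -0.4]
gripper_width: 43.7
```

```bash
python3 d.py; python3 shot.py side s11 240,390,225,375; python3 shot.py top t11 155,265,280,400
```

```text
t 11.1 [ 637.9 -214.1  193.4] [-1.7999e+02  1.2000e-01  1.7479e+02] w 43.7 F [-0.05 -0.18 -0.35]
```

View pics/s11.png

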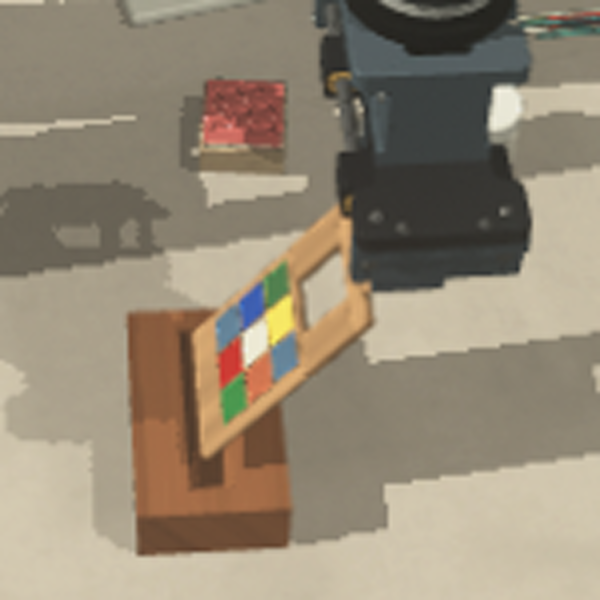

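View pics/t11.png

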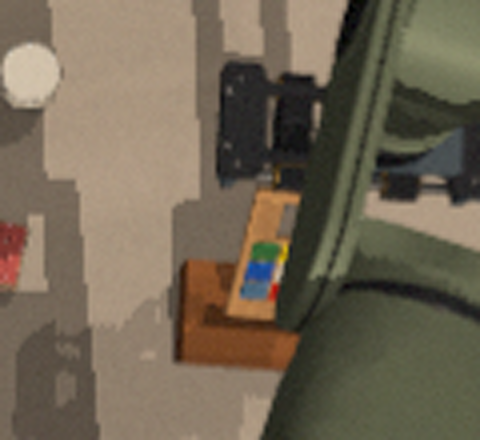

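```bash
python3 tilt.py "-3.5,-40,-108=202,458;3.5,-40,-108=213,452;3.5,-40,30=374,320;-3.5,40,-108=193,332" 225,240
python3 - <<'E'
from h import *
Q=[(a,b,40) for a in(-12,12) for b in(-51,51)]+[(a,b,35) for a in(-7,7) for b in(-46,46)]
for q,p in zip(Q,(proj("side",place(544.7,-203.2,-5.3,Q))-[225,240]+.5)*4-.5): print(q,p.round())
E
```

```text
theta,gripz,dy [34.3 62.8 -1.9] res [-0.1 -0.7 -0.   1.7  0.7  0.2 -0.1 -0.8  0.3 -0.6]
hole centre world [ 603.3 -209.5  144.6] in stand [ -38.1 -386.4  144.6] foot [ 542.7 -203.9   55.4]
(-12, -51, 40) [189. 490.]
(-12, 51, 40) [178. 331.]
(12, -51, 40) [235. 488.]
(12, 51, 40) [222. 328.]
(-7, -46, 35) [198. 487.]
(-7, 46, 35) [188. 343.]
(7, -46, 35) [225. 485.]
(7, 46, 35) [213. 342.]
```

Emit:
jog_arm(
  deltas=[
    [[0, 0, 0.006, 0, 0.03], [0, 0, 0.012, 0, 0.03], [0, 0, 0.018, 0, 0.03], [0, 0, 0.023, 0, 0.03], [0, 0, 0.023, 0, 0.03], [0, 0, 0.023, 0, 0.03]],
  ],
  grip_force=12,
)

```text
time_s: 11.7
ee_pos: [641.1, -215.3, 171.5]
ee_rot: [-179.9, 0.6, 174.7]
force: [5.9, 0.4, 5.1]
gripper_width: 43.8
```

```bash
python3 d.py; python3 shot.py side s12 240,390,225,375
```

```text
t 11.7 [ 641.1 -215.3  171.5] [-179.94    0.64  174.71] w 43.8 F [5.88 0.41 5.07]
```

View pics/s12.png

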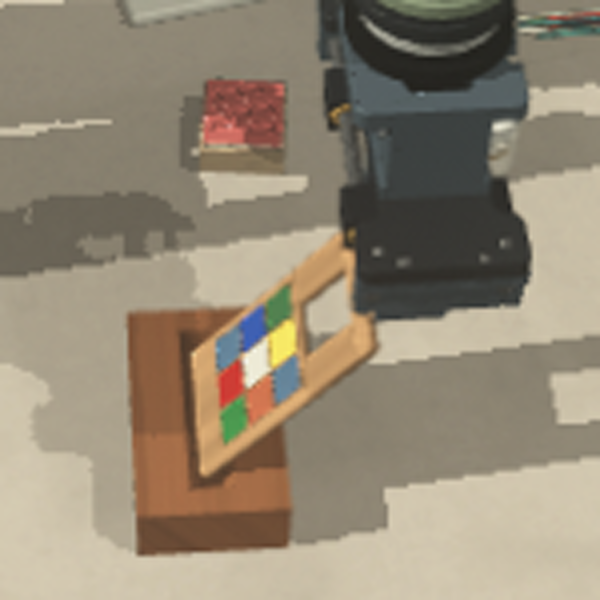

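Emit:
jog_arm(
  deltas=[
    [[0.005, 0, -0.003, 0, 0.03], [0.01, 0, -0.006, 0, 0.03], [0.015, 0, -0.009, 0, 0.03], [0.02, 0, -0.011, 0, 0.03], [0.025, 0, -0.014, 0, 0.03], [0.03, 0, -0.016, 0, 0.03], [0.035, 0, -0.018, 0, 0.03], [0.04, 0, -0.02, 0, 0.03], [0.04, 0, -0.02, 0, 0.03]],
  ],
  grip_force=10,
)

```text
time_s: 12.5
ee_pos: [599.6, -211.5, 191.9]
ee_rot: [-179.9, 0.5, 174.7]
force: [3.5, -0.4, 6.8]
gripper_width: 44.2
```

```bash
python3 d.py; python3 shot.py side s13 240,390,225,375
```

```text
t 12.5 [ 599.6 -211.5  191.9] [-179.94    0.51  174.7 ] w 44.2 F [ 3.47 -0.36  6.8 ]
```

View pics/s13.png

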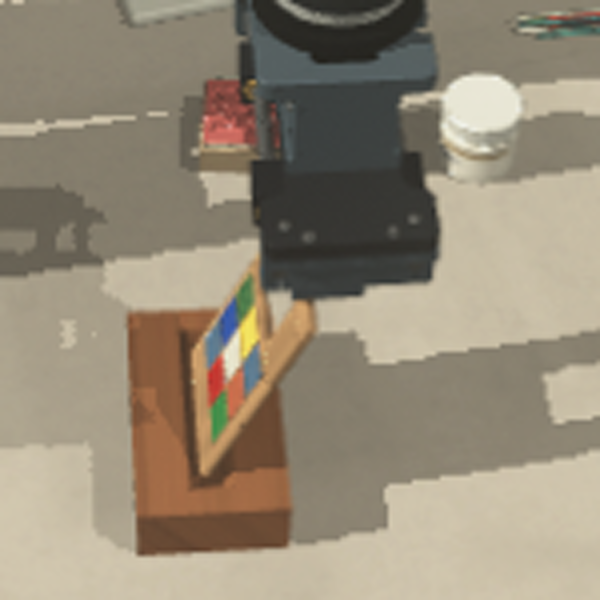

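Emit:
jog_arm(
  deltas=[
    [[0.005, 0, -0.002, 0, 0.03], [0.01, 0, -0.004, 0, 0.03], [0.015, 0, -0.005, 0, 0.03], [0.02, 0, -0.006, 0, 0.03], [0.025, 0, -0.007, 0, 0.03], [0.03, 0, -0.008, 0, 0.03], [0.035, 0, -0.009, 0, 0.03], [0.04, 0, -0.009, 0, 0.03], [0.045, 0, -0.009, 0, 0.03], [0.05, 0, -0.009, 0, 0.03], [0.05, 0, -0.009, 0, 0.03]],
  ],
  grip_force=10,
)

```text
time_s: 13.47
ee_pos: [549.2, -206.9, 201.0]
ee_rot: [-179.9, 0.4, 174.7]
force: [0.4, 1.5, 9.7]
gripper_width: 43.6
```

```bash
python3 d.py 544.7,-203.2,181,174.7 545.6,-208,181,174.7; python3 shot.py side s14 240,390,225,375
```

```text
t 13.47 [ 549.2 -206.9  201. ] [-179.94    0.43  174.7 ] w 43.6 F [0.37 1.48 9.71]
544.7,-203.2,181,174.7 [0.005, 0.0033, 0.0199] turn 0.0
545.6,-208,181,174.7 [0.0036, -0.0014, 0.0199] turn 0.0
```

View pics/s14.png

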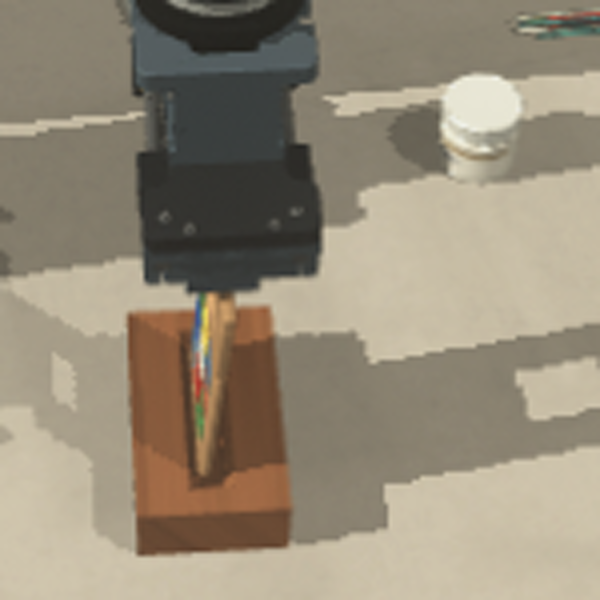

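Emit:
jog_arm(
  deltas=[
    [[0.003, 0, 0, 0, 0.03], [0.006, 0, 0, 0, 0.03], [0.008, 0, 0, 0, 0.03], [0.008, 0, 0, 0, 0.03], [0.006, 0, -0.006, 0, 0.03], [0.006, 0, -0.012, 0, 0.03], [0.006, 0, -0.014, 0, 0.03], [0.006, 0, -0.014, 0, 0.03]],
  ],
  grip_force=10,
)

```text
time_s: 14.18
ee_pos: [541.6, -206.1, 212.2]
ee_rot: [-180.0, 0.0, 174.7]
force: [0.4, -0.0, -0.3]
gripper_width: 43.8
```

```bash
python3 d.py; python3 shot.py side s15 240,390,225,375;python3 shot.py top t15 155,265,280,400
```

```text
t 14.18 [ 541.6 -206.1  212.2] [-1.7999e+02  1.0000e-02  1.7473e+02] w 43.8 F [ 0.37 -0.01 -0.28]
```

View pics/s15.png

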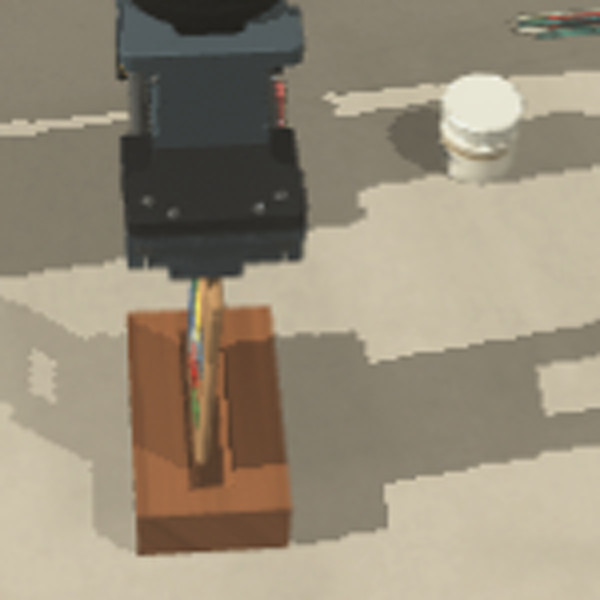

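View pics/t15.png

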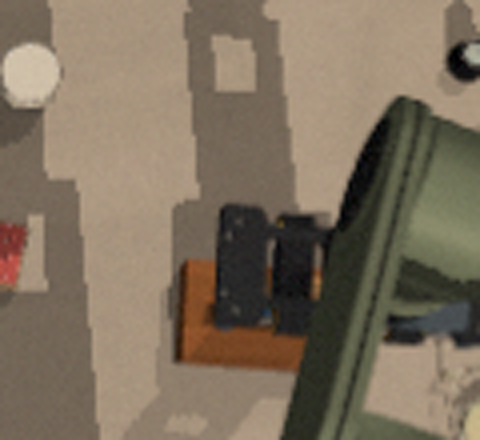

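```bash
python3 - <<'E'
from h import *
s=env.state();yaw=(s['ee_rot'][2]-180)%360;g=s['ee_pos']+[0,0,2]
for th in(-3,0,3,6,9):
  for gz in (63,66):
    M=R.from_euler('ZY',[yaw,th],degrees=True).as_matrix()
    B=np.array([(3.5,-40,z) for z in(-108,-60,0,10,20,30)]+[(-3.5,-40,-108)]+[(-3.5,-40,20)])-[0,-2,gz]
    p=(proj("side",B@M.T+g)-[225,240]+.5)*4-.5
    print(th,gz,p.round().tolist(), (g+M@[0,0,-gz-108]).round(1))
E
```

```text
-3 63 [[229.0, 469.0], [225.0, 418.0], [220.0, 349.0], [219.0, 337.0], [218.0, 325.0], [217.0, 312.0], [215.0, 470.0], [204.0, 326.0]] [ 550.2 -206.7   42.7]
-3 66 [[229.0, 472.0], [225.0, 421.0], [220.0, 353.0], [219.0, 341.0], [219.0, 329.0], [218.0, 316.0], [215.0, 473.0], [204.0, 330.0]] [ 550.3 -206.7   39.7]
0 63 [[211.0, 470.0], [212.0, 419.0], [213.0, 350.0], [213.0, 338.0], [214.0, 325.0], [214.0, 313.0], [198.0, 471.0], [199.0, 326.0]] [ 541.3 -205.9   42.4]
0 66 [[211.0, 473.0], [212.0, 422.0], [213.0, 353.0], [213.0, 341.0], [213.0, 329.0], [214.0, 317.0], [198.0, 474.0], [199.0, 330.0]] [ 541.3 -205.9   39.4]
3 63 [[194.0, 471.0], [199.0, 420.0], [206.0, 350.0], [208.0, 338.0], [209.0, 326.0], [210.0, 313.0], [181.0, 471.0], [194.0, 326.0]] [ 532.3 -205.1   42.7]
3 66 [[194.0, 474.0], [199.0, 423.0], [206.0, 354.0], [207.0, 342.0], [208.0, 329.0], [210.0, 317.0], [181.0, 474.0], [194.0, 330.0]] [ 532.2 -205.    39.7]
6 63 [[177.0, 471.0], [187.0, 420.0], [200.0, 351.0], [202.0, 338.0], [204.0, 326.0], [206.0, 313.0], [164.0, 471.0], [189.0, 326.0]] [ 523.5 -204.2   43.4]
6 66 [[177.0, 475.0], [186.0, 423.0], [199.0, 354.0], [201.0, 342.0], [203.0, 330.0], [206.0, 317.0], [163.0, 474.0], [189.0, 330.0]] [ 523.1 -204.2   40.4]
9 63 [[160.0, 471.0], [174.0, 420.0], [193.0, 351.0], [196.0, 338.0], [199.0, 326.0], [203.0, 314.0], [147.0, 471.0], [185.0, 325.0]] [ 514.6 -203.4   44.5]
9 66 [[159.0, 474.0], [173.0, 423.0], [192.0, 354.0], [195.0, 342.0], [198.0, 330.0], [202.0, 317.0], [146.0, 474.0], [184.0, 329.0]] [ 514.1 -203.4   41.6]
```

Emit:
jog_arm(
  deltas=[
    [[-0.004, 0.001, 0, 0, 0.03], [-0.004, 0.001, 0, 0, 0.03], [-0.004, 0.001, 0.004, 0, 0.03], [-0.004, 0.001, 0.008, 0, 0.03], [-0.004, 0.001, 0.012, 0, 0.03], [-0.004, 0.001, 0.016, 0, 0.03], [-0.004, 0.001, 0.02, 0, 0.03], [-0.004, 0.001, 0.02, 0, 0.03]],
  ],
  grip_force=10,
)

```text
time_s: 14.95
ee_pos: [545.0, -205.1, 190.7]
ee_rot: [180.0, -0.1, 174.7]
force: [0.1, 0.0, -1.1]
gripper_width: 43.8
```

```bash
python3 d.py; python3 shot.py side s16 240,390,225,375
```

```text
t 14.95 [ 545.  -205.1  190.7] [ 1.7996e+02 -1.2000e-01  1.7473e+02] w 43.8 F [ 0.1   0.   -1.06]
```

View pics/s16.png

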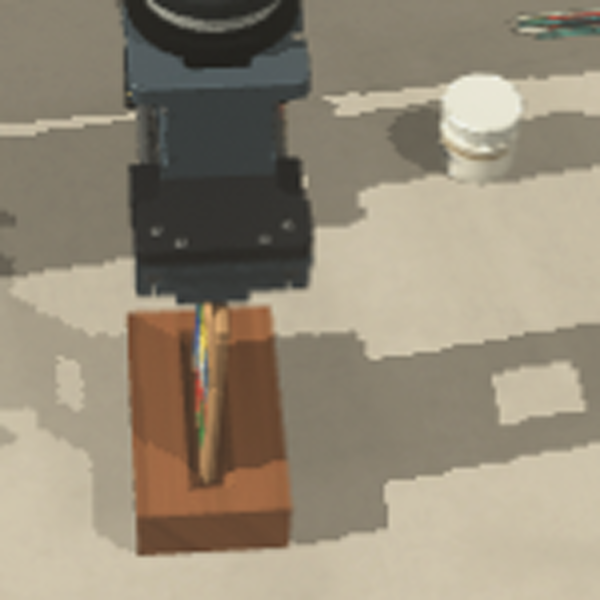

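Emit:
jog_arm(
  deltas=[
    [[0, 0, 0.004, 0, 0.03], [0, 0, 0.008, 0, 0.03], [0, 0, 0.011, 0, 0.03], [0, 0, 0.011, 0, 0.03]],
  ],
  grip_force=10,
)

```text
time_s: 15.33
ee_pos: [545.2, -205.1, 180.0]
ee_rot: [180.0, -0.1, 174.7]
force: [0.3, -0.4, -2.0]
gripper_width: 43.8
```

```bash
python3 d.py
```

```text
t 15.33 [ 545.2 -205.1  180. ] [ 1.7997e+02 -9.0000e-02  1.7473e+02] w 43.8 F [ 0.29 -0.43 -2.03]
```

Emit:
jog_arm(
  deltas=[
    [[0, 0, 0.003, 0, 0.03], [0, 0, 0.005, 0, 0.03], [0, 0, 0.005, 0, 0.03], [0, 0, 0.005, 0, 0.03]],
  ],
  grip_force=6,
)

```text
time_s: 15.67
ee_pos: [545.6, -205.3, 175.8]
ee_rot: [180.0, -0.0, 174.7]
force: [-0.8, 0.5, -2.1]
gripper_width: 43.9
```

```bash
python3 d.py;python3 shot.py side s17 240,390,225,375
```

```text
t 15.67 [ 545.6 -205.3  175.8] [179.99  -0.   174.73] w 43.9 F [-0.75  0.54 -2.08]
```

View pics/s17.png

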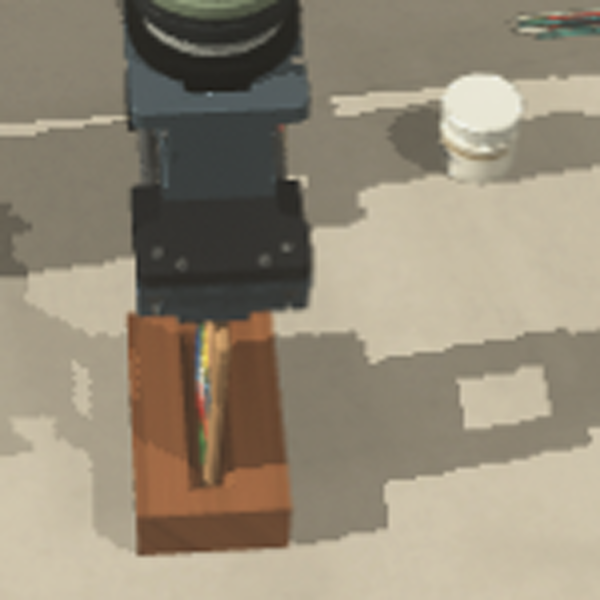

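Emit:
jog_arm(
  deltas=[
    [[0, 0, 0.002, 0, 0.03], [0, 0, 0.004, 0, 0.03], [0, 0, 0.006, 0, 0.03], [0, 0, 0.006, 0, 0.03]],
  ],
  grip_force=6,
)

```text
time_s: 16.05
ee_pos: [546.3, -205.3, 170.7]
ee_rot: [-180.0, 0.1, 174.7]
force: [0.2, 0.7, 3.0]
gripper_width: 43.6
```

```bash
python3 d.py
```

```text
t 16.05 [ 546.3 -205.3  170.7] [-1.8000e+02  1.2000e-01  1.7472e+02] w 43.6 F [0.23 0.74 3.03]
```

Emit:
jog_arm(
  deltas=[
    [[0, 0, 0.002, 0, 0.03], [0, 0, 0.003, 0, 0.03], [0, 0, 0.003, 0, 0.05], [0, 0, 0.003, 0, 0.06], [0, 0, 0.003, 0, 0.07], [0, 0, 0.003, 0, 0.085], [0, 0, 0.003, 0, 0.085], [0, 0, 0.003, 0, 0.085]],
  ],
  grip_force=5,
)

```text
time_s: 16.72
ee_pos: [545.5, -205.3, 166.7]
ee_rot: [180.0, -0.0, 174.7]
force: [-0.6, -0.1, -0.2]
gripper_width: 80.6
```

```bash
python3 d.py
```

```text
t 16.72 [ 545.5 -205.3  166.7] [ 1.7999e+02 -2.0000e-02  1.7473e+02] w 80.6 F [-0.64 -0.13 -0.17]
```

Released. Now straight up, clear of the board.

Emit:
jog_arm(
  deltas=[
    [[0, 0, 0, 0, 0.09], [0, 0, -0.02, 0, 0.09], [0, 0, -0.05, 0, 0.09], [0, 0, -0.08, 0, 0.09], [0, 0, -0.12, 0, 0.09], [0, 0, -0.15, 0, 0.09], [0, 0.06, -0.16, 0, 0.09], [0, 0.12, -0.16, 0, 0.09], [0, 0.15, -0.16, 0, 0.09], [0, 0.15, -0.16, 0, 0.09], [0, 0.15, -0.16, 0, 0.09]],
  ],
)

```text
time_s: 17.63
ee_pos: [559.6, -51.4, 327.3]
ee_rot: [179.9, 0.0, 175.0]
force: [-0.5, -0.6, -0.1]
gripper_width: 89.9
```

```bash
python3 d.py; python3 shot.py side s18 240,390,225,375;python3 shot.py top t18 155,265,280,400
python3 - <<'E'
from h import *
yaw=-5.3
for th in(-8,0,8):
    M=R.from_euler('ZY',[yaw,th],degrees=True).as_matrix()
    o=np.array([544.7,-203.2,10])
    B=np.array([(3.5,-40,30),(3.5,-22,78),(3.5,22,78),(-3.5,-22,78),(-3.5,40,30)])+[0,0,108]
    for n,of in(("side",[225,240]),("top",[280,155])): print(th,n,((proj(n,B@M.T+o)-of+.5)*4-.5).round().tolist())
E
```

```text
t 17.63 [559.6 -51.4 327.3] [1.7985e+02 3.0000e-02 1.7502e+02] w 89.9 F [-0.47 -0.57 -0.06]
-8 side [[180.0, 354.0], [163.0, 265.0], [159.0, 193.0], [149.0, 267.0], [158.0, 226.0]]
-8 top [[349.0, 326.0], [340.0, 327.0], [277.0, 322.0], [339.0, 337.0], [239.0, 327.0]]
0 side [[220.0, 351.0], [218.0, 261.0], [212.0, 189.0], [203.0, 261.0], [195.0, 222.0]]
0 top [[350.0, 299.0], [342.0, 289.0], [280.0, 284.0], [342.0, 299.0], [240.0, 300.0]]
8 side [[259.0, 351.0], [272.0, 261.0], [265.0, 190.0], [258.0, 260.0], [233.0, 222.0]]
8 top [[351.0, 273.0], [343.0, 253.0], [281.0, 248.0], [343.0, 263.0], [242.0, 274.0]]
```

View pics/s18.png

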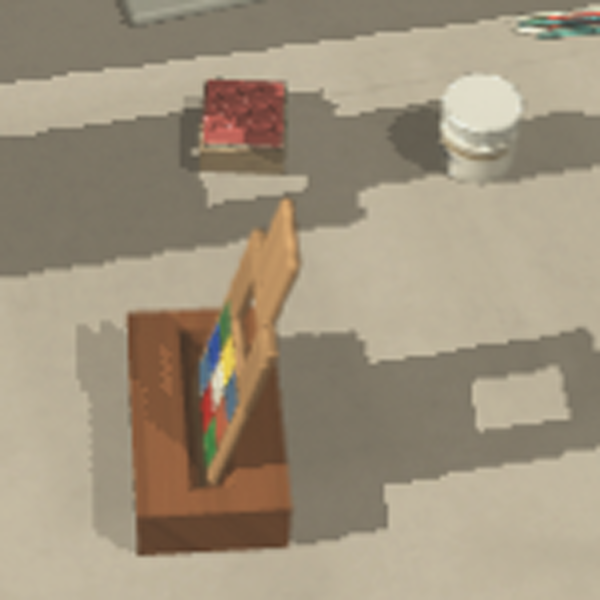

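View pics/t18.png

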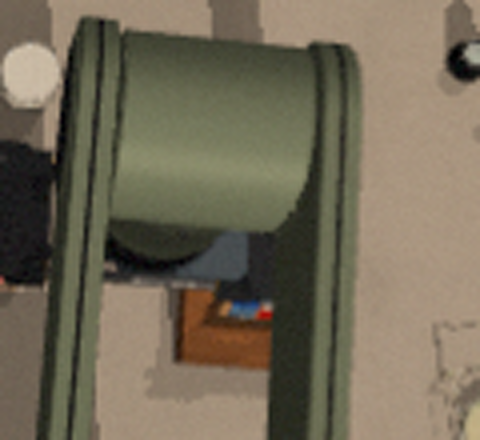

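```bash
cat > fin.py <<'E'
from h import *
L=[((3.5,-40,30),(274,335)),((3.5,-22,78),(299,268)),((3.5,22,78),(292,203)),((-3.5,40,30),(255,231)),((-3.5,-22,78),(289,262))]
B=np.array([a for a,_ in L])+[0,0,108.]
def f(v):
    M=R.from_euler('ZY',[-5.3,v[0]],degrees=True).as_matrix()
    return (proj("side",B@M.T+v[1:])-crop([b for _,b in L],(225,240),4)).ravel()
for z in (10,16,22):
    r=least_squares(lambda u:f([u[0],u[1],u[2],z]),[8,544,-203]);print(z,r.x.round(1),r.cost.round(2),r.fun.round(1))
r=least_squares(f,[8,544,-203,10]);print(r.x.round(1),r.cost.round(2),r.fun.round(1))
E
python3 fin.py
```

```text
10 [  14.8  537.4 -201.8] 16.85 [ 0.6  4.6  0.7 -0.9  0.3 -2.4 -1.3 -1.9 -0.3  0.2]
16 [  14.7  536.6 -206.4] 18.16 [ 0.6  4.7  0.7 -0.9  0.3 -2.5 -1.3 -2.  -0.3  0.2]
22 [  14.7  535.8 -211. ] 19.53 [ 0.6  4.9  0.7 -0.9  0.3 -2.7 -1.3 -2.  -0.4  0.2]
[  17.4  561.5  -61.3 -173.2] 0.99 [ 0.3  0.3  0.1 -0.9  0.1  0.8 -0.3 -0.3 -0.2  0.2]
```

Emit:
jog_arm(
  deltas=[
    [[0.05, 0.04, 0, 0, 0.09], [0.08, 0.08, 0, 0, 0.09], [0.1, 0.12, 0, 0, 0.09], [0.12, 0.16, 0, 0, 0.09], [0.12, 0.2, 0, 0, 0.09], [0.12, 0.2, 0, 0, 0.09], [0.12, 0.2, 0, 0, 0.09]],
  ],
)

```text
time_s: 18.32
ee_pos: [457.7, 157.5, 327.0]
ee_rot: [179.9, -0.0, 174.9]
force: [0.5, 0.5, -0.1]
gripper_width: 89.9
```

```bash
python3 d.py; python3 - <<'E'
from workcell import env
import cv2
im=env.grab_frame("side")[:,:,::-1]; cv2.imwrite("pics/s19.png",cv2.resize(im[280:380,245:320],None,fx=8,fy=8,interpolation=cv2.INTER_CUBIC)[:600])
im=env.grab_frame("top")[:,:,::-1]; cv2.imwrite("pics/t19.png",cv2.resize(im[200:260,315:375],None,fx=8,fy=8,interpolation=cv2.INTER_CUBIC))
E
```

```text
t 18.32 [457.7 157.5 327. ] [ 1.7986e+02 -1.0000e-02  1.7494e+02] w 89.9 F [ 0.45  0.47 -0.1 ]
```

View pics/s19.png

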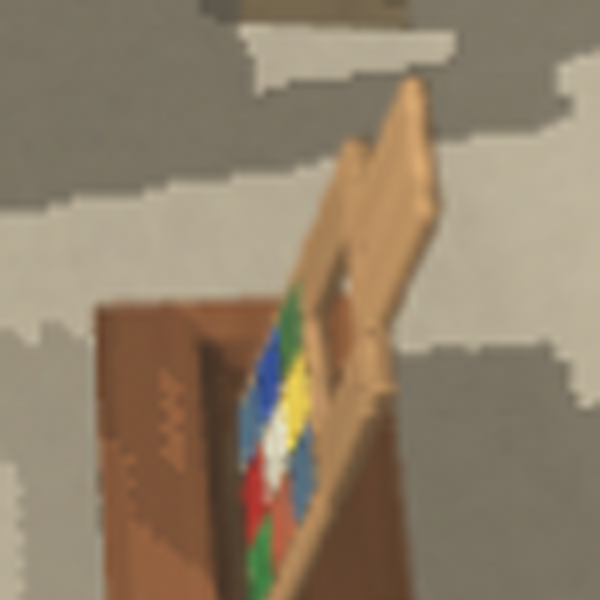

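View pics/t19.png

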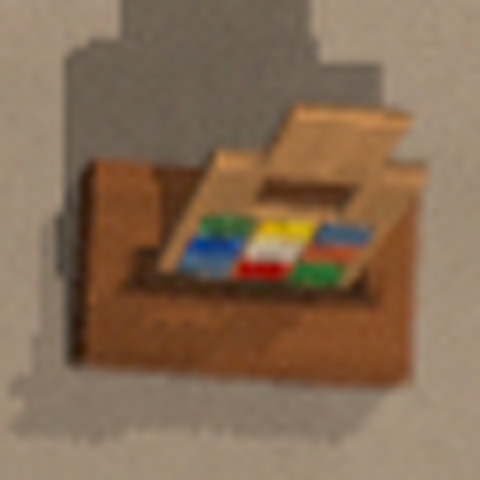

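```bash
cat > fin.py <<'E'
from h import *
D={"side":((245,280),[((3.5,-22,78),(438,208)),((-3.5,-22,78),(424,204)),((3.5,22,78),(428,84)),((-3.5,22,78),(412,76)),((3.5,-40,30),(392,387)),((-3.5,40,30),(352,140))]),
"top":((315,200),[((3.5,22,78),(297,103)),((3.5,-22,78),(412,115)),((-3.5,-22,78),(405,128)),((3.5,40,30),(218,152)),((3.5,-40,30),(428,165))])}
def f(v):
    M=R.from_euler('ZY',[v[4],v[0]],degrees=True).as_matrix(); o=[]
    for n,(of,L) in D.items():
        B=np.array([a for a,_ in L])+[0,0,108.]
        o.append((proj(n,B@M.T+v[1:4])-crop([b for _,b in L],of,8)).ravel())
    return np.concatenate(o)
r=least_squares(f,[8,544,-203,10,-5]);print(r.x.round(1),r.cost.round(2),r.fun.round(1))
r=least_squares(lambda u:f([u[0],u[1],u[2],10,u[3]]),[8,544,-203,-5]);print(r.x.round(1),r.cost.round(2))
E
python3 fin.py
```

```text
[  14.4  538.7 -204.3   11.3   -6.6] 7.26 [ 0.7  1.1 -1.   1.2  0.4 -1.3 -1.  -0.7  0.1  0.9 -0.7 -0.9 -0.9 -0.8
  0.2 -0.7  1.1 -0.  -0.8 -1.   0.1  0.2]
[  13.7  540.7 -204.2   -6.6] 7.44
```

```bash
python3 -c "
from workcell import env
print(env.job_done())"
```

```text
the job is handed in; nothing more can be done
None
```

The board is off the hook and standing released in the rack's slot, but it leans about 0.25 rad against a limit of 0.3. I handed the job in at about 18 s, and the hand-in reported no verdict.

**What I did:**
- **Grip and tilt:** I gripped the tab by its two side edges and raised the board about 14 mm. I then pushed it lightly against the stand's post, with at most about 5 N at the wrist, so it pivoted in the pads to about 34°.
- **Off the hook:** I threaded it up the slanting part and over the barb. During that, the wrist readings showed about the board's own weight, so I saw no sign of contact with the stand.
- **Into the slot:** At the rack I used the slot's mouth to turn the board upright, then lowered it until the floor pushed back (about 3 N). I opened the fingers and moved the arm away.

**Last checks, fitted to corner pixels in both cameras:**

| Check | Measured | Limit |
|---|---|---|
| Foot height above slot floor | about 1.3 mm | −4 to 6 mm |
| Foot offset from slot centre | about 4–6 mm | 14 mm |
| Lean from upright | 13.7–14.4° (0.24–0.25 rad) | 0.3 rad |

- **Lean:** The board tipped against the slot's edge when I let go, because the slot is wider than the board. By my geometry the slot cannot let it lean past about 0.28 rad, so I left it rather than regrasp.
- **Disagreement:** An earlier fit from the side camera alone gave an impossible position when height was left free. The two-camera fit gave plausible values, with residuals of about 1 pixel.
- **Bystanders:** The stamp and jar looked unmoved in the pictures; I did not measure them again. The gripper was well clear of everything, with near-zero force, at hand-in.

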